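Point out the next two lathe tools, then signal ready

TASK

Show the lathe operator which tools to load next: with the fingertips, point down at the drill chuck from a few centimetres above it and stay there about two seconds, then point at the boring bar holder in the same way for about two seconds. Then press the green button on the yellow call box right down and let it come back up, and move clear. Do not touch or move any of the tools or the other things on the bench, and leave the red button alone.

Things in the scene. Friction and masses are not known exactly. Their poses are not given: they have to be found in the camera images.
- tray: Blue-rimmed tool tray with a black rubber floor, 176 x 416 mm (x, y), floor 12 mm and rim 18 mm above the bench; fixed. Origin: centre of its underside on the bench. The four tools stand in a row along its y axis, about 100 mm apart, in any order.
- chuck: Drill chuck: bright steel round body with dark knurling ribs, 45 mm diameter, standing on its back with the jaws upward, tapering from 58 to 78 mm height, and a brass-coloured centre drill 8 mm in diameter sticking up to 100 mm. Origin: centre of its underside (on the tray floor), z up. Loose, about 0.6 kg.
- chuck_top (a point): Tip of the centre drill in the drill chuck, its highest point, 100 mm above the chuck's underside; on the chuck's axis.
- boring: Boring bar holder: dark steel block 50 x 40 x 60 mm high (x, y, z), brass screw head and two set screws 3 mm proud on top, with a bright steel ROUND bar 18 mm in diameter that passes through it level, its axis 35 mm above the underside: it sticks out 60 mm from the -x face (to x = -85 mm) and 12 mm from the +x face. Origin: centre of the block's underside on the tray floor, z up. Loose, about 0.8 kg.
- boring_top (a point): Centre of the flat top of the boring bar holder's block, 60 mm above its underside.
- turning: Turning tool holder (leave alone): dark steel block 50 x 40 x 60 mm high (x, y, z), brass screw head and two set screws 3 mm proud on top, with a blue SQUARE shank 16 x 16 mm that sticks out 40 mm from the -x face and carries a small yellow insert. Origin: centre of the block's underside on the tray floor, z up. Loose, about 0.8 kg.
- knurl: Knurling tool holder (leave alone): dark steel block 50 x 40 x 60 mm high (x, y, z), brass screw head and two set screws 3 mm proud on top, with a short steel head on its -x face that carries two small steel wheels one above the other and reaches 52 mm from the block's centre. Origin: centre of the block's underside on the tray floor, z up. Loose, about 0.8 kg.
- callbox: Yellow call box with a grey top plate, 150 x 90 x 45 mm high, fixed on the bench, with a green and a red push button (28 mm diameter caps in black housings) 80 mm apart on its top: green at x = +40 mm, red at x = -40 mm in its frame. A black cable gland shows on its +x end. Origin: centre of its underside, z up.
- green_top (a point): Centre of the green button's top face; press it straight down.
- red_top (a point): Centre of the red button's top face. Leave alone.
- green (a joint): Travel of the green button, m: 0 up, 0.006 fully down; a spring, about 5 N when fully down, brings it back up.
- red (a joint): Travel of the red button, m: 0 up, 0.006 fully down. Leave alone.
- blank: Bright steel round blank standing on the bench, 40 mm diameter, 70 mm high. Origin: centre of its underside. Loose; leave alone.
- inserts: Cardboard box with a white band, 80 x 60 x 50 mm high, on the bench. Origin: centre of its underside. Loose; leave alone.

How it is judged:
On the way, in this order (a step that is already met when the one before it is completed fails the run):
1. pointing at the drill chuck: the grasp point stays within 30 mm (level) of its axis and 15 to 95 mm above the tip of its centre drill for 1.5 s (horizontal distance between the grasp point and chuck below 0.03 m and z of the grasp point in the frame of chuck between 0.115 and 0.195 m), for 1.5 s.
2. pointing at the boring bar holder: the grasp point stays above the block or its bar (at most 30 mm off the line of the bar) and 10 to 95 mm above the top of the block for 1.5 s (x of the grasp point in the frame of boring between -0.095 and 0.045 m and y of the grasp point in the frame of boring between -0.03 and 0.03 m and z of the grasp point in the frame of boring between 0.07 and 0.155 m), for 1.5 s.
3. the green button is pressed down by the robot, at least 4.5 mm (value of joint green above 0.0045 m), for 0.05 s.
At the end, for the whole second after the job is handed in: The green button is up again (within 1 mm) and so is the red one; all four tools, the blank and the cardboard box stand upright and at rest within 8 mm of where they began (value of joint each of green, red below 0.001 m and distance of each of chuck, boring, turning, knurl, blank, inserts from where it was at the start of the episode below 0.008 m and angle between each of chuck, boring, turning, knurl, blank, inserts's own z axis and vertical below 0.1 rad and linear speed of each of chuck, boring, turning, knurl, blank, inserts below 0.02 m/s); the robot touches nothing.
It fails at once if the drill chuck is touched by the robot (over 0.5 N) or moved more than 8 mm (contact force between any of the arm, the fingers and chuck above 0.5 N or distance of chuck from where it was at the start of the episode above 0.008 m).
It fails at once if the boring bar holder is touched by the robot (over 0.5 N) or moved more than 8 mm (contact force between any of the arm, the fingers and boring above 0.5 N or distance of boring from where it was at the start of the episode above 0.008 m).
It fails at once if the turning or knurling tool holder is touched by the robot (over 0.5 N) or moved more than 8 mm (contact force between any of the arm, the fingers and turning above 0.5 N or distance of any of turning, knurl from where it was at the start of the episode above 0.008 m or contact force between any of the arm, the fingers and knurl above 0.5 N).
It fails at once if the blank or the cardboard box is touched by the robot (over 0.5 N) or moved more than 8 mm (contact force between any of the arm, the fingers and blank above 0.5 N or distance of any of blank, inserts from where it was at the start of the episode above 0.008 m or contact force between any of the arm, the fingers and inserts above 0.5 N).
It fails at once if the red button is pressed (over 2 mm) (value of joint red above 0.002 m).
It also fails if it takes over 58 s, if anything falls off the work surface, if the arm or the gripper's body presses on something with over 40 N, if the wrist force passes 120 N, or if a joint passes its speed limit or range.

ROBOT

A 6-joint arm with a two-finger parallel gripper is mounted at the origin on the work surface. World frame = base frame: x ahead of the robot, y to its left, z up, the work surface at z = 0. Lengths are in m, angles in rad, forces in N, time in s.
With the tool pointing down it reaches from about 0.375 to 0.975 m from the base axis. Payload 3.8 kg.
Tool frame: the origin (TCP) lies at the very end of the fingers, on their centre line; the grasp point (between the pads) lies grip_depth behind it (grip_depth is the distance from the TCP to the grasp point, in m); z points along the fingers, x is the direction in which the jaws open and shut, and the axes are right-handed (so a half turn about z gives the same grasp; the last joint's range is limited). The gripper opens to 85 mm and grips with 20 to 120 N. Pads are 22 mm wide; open, the fingers measure 114 mm over their backs; the gripper's body (76 mm by 85 mm) begins 54 mm behind the grasp point. The pads swing forward as they close: fully open they stand 13 mm farther back than shut.
Start: joints at [1.253, 0.264, 1.604, -0, 1.274, -0.037], TCP at [0.187, 0.649, 0.231] pointing down, gripper open.
Joint ranges: [-2.63, 2.63], [-0.94, 2.18], [0.31, 2.57], [-1.31, 4.45], [0, 2.66], [-2.55, 2.55]. Speed limits (rad/s): [2.57, 2.57, 3.14, 3.14, 3.14, 3.14].

INTERFACE

Orientations are given as a unit quaternion [x, y, z, w].
In Python, from plant import state, camera, job_done, grip_depth gives the robot as it stands.
- The arm moves only by the tool step_arm, never from a script. Its arguments are lists of equal length, an entry for each row: "jaw": the finger opening in mm, from 0 to 85.4; "translation": the shift along the tool's x, y, z in units of 40 mm (1.0 is 40 mm), a list of three; "roll": the turn about the tool's z in units of 5 degrees (1.0 is 5 degrees). A call has 1 to 10 rows; each row shifts and turns the commanded pose from where the row before left it, along the tool's axes as they then stand; what a row does not reach is not made up. A row lasts 1/12 s, in which the tool goes at most 41.7 mm and 7.16 degrees, less where a joint would pass 70% of its speed; a pose out of reach is approached as far as the arm can. A call is refused whole if a number of a shift passes 1 or a number of a turn 1, either way. A call with a gripper value outside its range is refused whole. The fingers move at their own pace and stop on an object; the grip force is fixed at half the most. Time passes only in rows, so rows that do not move let the fingers close. It gives the time, the measured TCP pose, the force and the opening at its end, in the units of the state.
- state(): the state, without advancing time (a new reading comes with each control period).
- camera(name): name is "side" or "top"; returns a dict with "color" (384x512x3 uint8, red, green, blue), "fov_y" (degrees; the focal length in pixels is half the picture's height over the tangent of half this angle, whatever the lens; pixels are square), "cx", "cy" (the principal point, pixels), "k1" (the pictures are not rectified: a ray, as slopes to the right and down, at radius r is drawn at 1 + k1 r^2 times it, then the intrinsics apply), "position" and "rotation" of the camera in the world. Camera axes: x right, y down, z forward; pixel columns grow to the right and rows downward; lengths in m; the calibration is good to about 2 mm. A picture is of the moment at which its call begins. There is no depth.
- job_done(): hands the job in, once; it reports no verdict.
The state is a dict: "time_s": time; "joint_positions": joint angles; "dq": joint speeds; "joint_torque": joint torques, N m; "eef_pos": TCP position; "tcp_rot": TCP orientation; "wrist_force": force on the tool from outside, world axes, zero at the start; "torque": the same for the moment, N m; "gripper_width": finger opening in m.
Only numpy, scipy, OpenCV 4.12 (cv2) and the standard library are available. Lean on these libraries where they do the work, as an engineer would, in place of code of your own. Each camera call takes 0.05 s, during which the arm holds its last target.

## Working session

There is one attempt and no reset: what is moved stays moved. The work goes in short steps, Python scripts to look and compute and a tool call to move; the robot and the scene stay as the last step left them, time stands still between calls to the robot, and variables do not carry over. Pictures are saved under pics/ and viewed, and the job is handed in when it is done.

Besides the shell and the picture viewer there is one more tool, called as name(argument=value, ...), one argument or row to a line, values as JSON. step_arm: Moves the arm, as the interface text tells. Its arguments: {"type":"object","properties":{"jaw":{"type":"array"},"translation":{"type":"array"},"roll":{"type":"array"}},"required":["jaw","translation","roll"]}

```bash
mkdir -p pics
python3 - <<'E'
from plant import state, camera, grip_depth
import cv2,numpy as np
s=state();print({k:np.round(v,4).tolist() for k,v in s.items()},grip_depth)
for n in("top","side"):
    c=camera(n);cv2.imwrite(f"pics/{n}0.png",c["color"][:,:,::-1])
    np.savez(f"{n}0.npz",**c)
    print(n,{k:c[k] for k in c if k!="color"})
E
```

```text
{'time_s': 0.0, 'joint_positions': [1.2531, 0.2648, 1.6054, -0.0, 1.2737, -0.0369], 'dq': [0.0011, 0.0001, 0.0011, 0.0007, -0.0008, 0.0004], 'joint_torque': [0.0002, -51.5106, -36.7322, 0.0002, 0.0122, -0.0], 'eef_pos': [0.1869, 0.6479, 0.2299], 'tcp_rot': [0.7991, 0.6012, -0.0009, 0.0006], 'wrist_force': [-0.537, -0.3033, 0.0096], 'torque': [-0.0808, 0.0309, 0.0228], 'gripper_width': 0.0855} 0.0187
top {'fov_y': 57.29780362683847, 'cx': 250.19696001025122, 'cy': 194.5263492903511, 'k1': -0.05756280268062977, 'position': array([0.42777197, 0.02312379, 0.97000598]), 'rotation': array([ 0.70878544, -0.70201242,  0.04226915, -0.05490973])}
side {'fov_y': 53.090383097534676, 'cx': 251.60406616846186, 'cy': 191.94804523672641, 'k1': -0.06213430279000075, 'position': array([-0.07787028, -0.56529062,  0.93612786]), 'rotation': array([ 0.84401025, -0.37495314,  0.15472942, -0.3508784 ])}
```

View pics/top0.png

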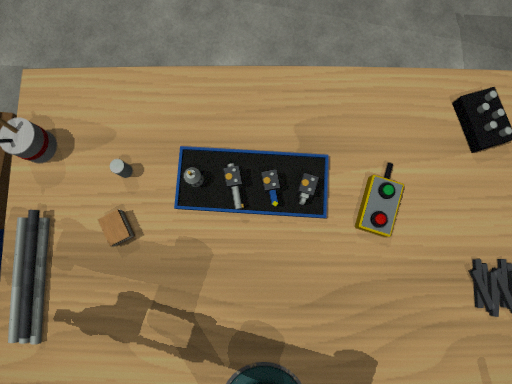

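View pics/side0.png

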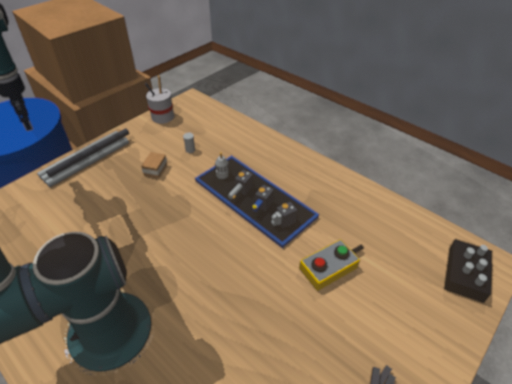

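The top view shows, left to right in the tray: the chuck (193,177), a block with a long bright bar (232,176), the blue-shank holder (270,182) and a short-head holder (308,187). The green button is at (388,189) and the red one at (379,218). I'll zoom in and measure.

```bash
cat > h.py <<'E'
import numpy as np,cv2
from scipy.spatial.transform import Rotation as R
def K(c):
    f=c["color"].shape[0]/2/np.tan(np.radians(float(c["fov_y"]))/2)
    return np.array([[f,0,float(c["cx"])],[0,f,float(c["cy"])],[0,0,1]])
def ray(c,u,v):
    p=cv2.undistortPoints(np.array([[[u,v]]],float),K(c),np.array([float(c["k1"]),0,0,0]))[0,0]
    return R.from_quat(c["rotation"]).apply([p[0],p[1],1.])
def plane(c,u,v,z):
    d=ray(c,u,v);o=np.array(c["position"]);return o+d*(z-o[2])/d[2]
def two(c1,p1,c2,p2):
    d1,d2=ray(c1,*p1),ray(c2,*p2);o1,o2=np.array(c1["position"]),np.array(c2["position"])
    t=np.linalg.lstsq(np.stack([d1,-d2],1),o2-o1,rcond=None)[0]
    a,b=o1+t[0]*d1,o2+t[1]*d2
    return (a+b)/2,np.linalg.norm(a-b)
def proj(c,P):
    r=R.from_quat(c["rotation"]).inv();q=r.apply(np.array(P)-c["position"])
    return cv2.projectPoints(q.reshape(1,1,3),np.zeros(3),np.zeros(3),K(c),np.array([float(c["k1"]),0,0,0]))[0].ravel()
E
python3 - <<'E'
from h import *
t=dict(np.load("top0.npz"));s=dict(np.load("side0.npz"))
g={}
for n,c in(("top",t),("side",s)):
    h=cv2.cvtColor(c["color"],cv2.COLOR_RGB2HSV)
    for col,lo,hi in(("green",(45,120,50),(80,255,255)),("red",(0,180,90),(5,255,255))):
        m=cv2.inRange(h,lo,hi);k,l,st,ce=cv2.connectedComponentsWithStats(m)
        for i in range(1,k):
            if st[i,4]>25: print(n,col,st[i],ce[i].round(1)); 
            if st[i,4]>60: g[n,col]=ce[i]
for col in("green","red"): print(col,two(t,g["top",col],s,g["side",col]))
for nm,u,v,z in(("chuck",191,173,.112),("boring",232,176,.072),("barend",239,206,.047),("turn",270,182,.072),("kn",309,187,.072),("blank",118,165,.07),("ins",114,228,.05),("trayL",180,147,.018),("trayR",328,155,.018)): print(nm,plane(t,u,v,z).round(4))
cr=t["color"][140:225,165:335,::-1];cv2.imwrite("pics/topz.png",cv2.resize(cr,None,fx=4.7,fy=4.7,interpolation=cv2.INTER_CUBIC))
cr=s["color"][145:250,190:330,::-1];cv2.imwrite("pics/sidez.png",cv2.resize(cr,None,fx=5.5,fy=5.5,interpolation=cv2.INTER_CUBIC))
E
```

```text
top green [383 185  11  10  97] [388.  189.5]
top red [375 214  11  10  86] [380.1 218.7]
side green [338 246   9   8  54] [341.9 249.7]
side red [315 259  10   8  59] [319.3 262.1]Traceback (most recent call last):
  File "<stdin>", line 11, in <module>
KeyError: ('side', 'green')
```

Run:
```python
from h import *
t=dict(np.load("top0.npz"));s=dict(np.load("side0.npz"))
print("green",two(t,(388,189.5),s,(341.9,249.7)));print("red",two(t,(380.1,218.7),s,(319.3,262.1)))
for nm,u,v,z in(("chuck",191,173,.112),("boring",232,176,.072),("barend",239,206,.047),("turn",270,182,.072),("kn",309,187,.072),("blank",118,165,.07),("ins",114,228,.05),("trayL",180,147,.018),("trayR",328,155,.018)): print(nm,plane(t,u,v,z).round(4))
cr=t["color"][140:225,165:335,::-1];cv2.imwrite("pics/topz.png",cv2.resize(cr,None,fx=4.7,fy=4.7,interpolation=cv2.INTER_CUBIC))
cr=s["color"][145:250,190:330,::-1];cv2.imwrite("pics/sidez.png",cv2.resize(cr,None,fx=5.5,fy=5.5,interpolation=cv2.INTER_CUBIC))
```

```text
green (array([ 0.56892394, -0.3193572 ,  0.0650701 ]), np.float64(0.0008251542254284082))
red (array([ 0.49264654, -0.29589785,  0.06435463]), np.float64(0.0006013685498386734))
chuck [0.5995 0.1876 0.112 ]
boring [0.6003 0.0878 0.072 ]
barend [0.5246 0.0696 0.047 ]
turn [ 0.5852 -0.0111  0.072 ]
kn [ 0.5729 -0.1119  0.072 ]
blank [0.6285 0.3921 0.07  ]
ins [0.4624 0.4004 0.05  ]
trayL [0.6925 0.2394 0.018 ]
trayR [ 0.6721 -0.174   0.018 ]
```

View pics/topz.png

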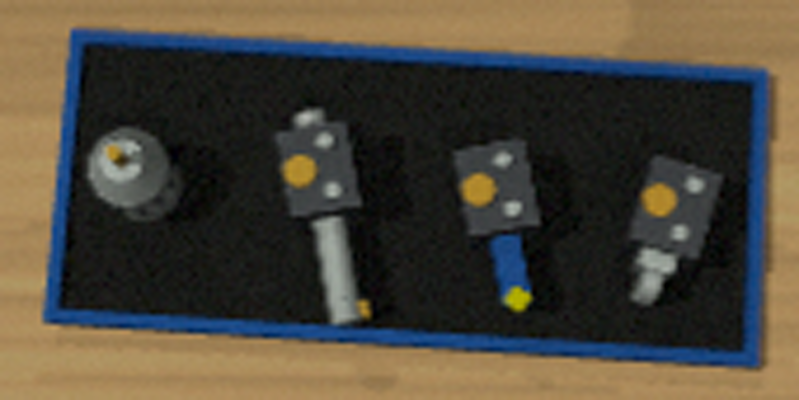

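View pics/sidez.png

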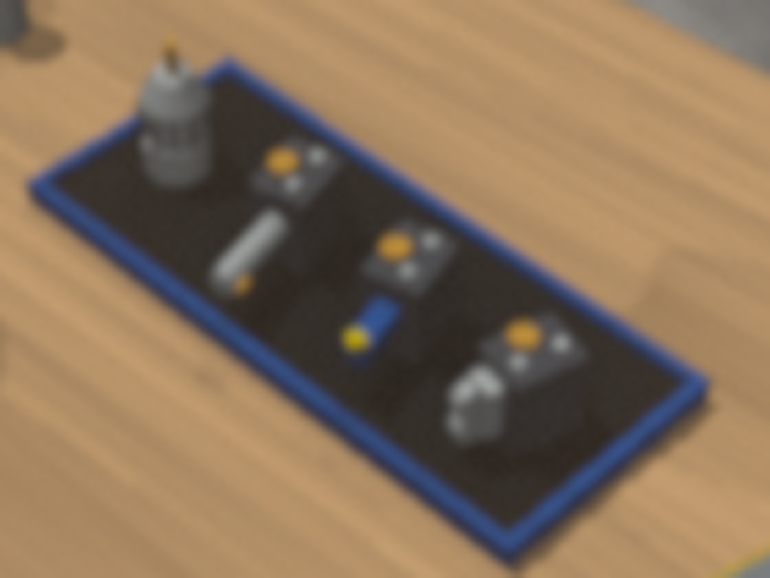

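```bash
cat > go.py <<'E'
import sys;from h import *
from plant import state
s=state();r=R.from_quat(s["tcp_rot"]);d=np.array(eval(sys.argv[1]))-s["eef_pos"]
print("units",(r.inv().apply(d)/.04).round(3),"t",s["time_s"],s["eef_pos"],"w",s["gripper_width"],"F",s["wrist_force"],"j",np.round(s["joint_positions"],2))
E
python3 - <<'E'
from h import *
t=dict(np.load("top0.npz"));s=dict(np.load("side0.npz"))
Z=lambda x,y:(165+(x+.5)/4.7-.5,140+(y+.5)/4.7-.5);S=lambda x,y:(190+(x+.5)/5.5-.5,145+(y+.5)/5.5-.5)
print("tip",two(t,Z(116,152),s,S(170,48)),plane(t,*Z(116,152),.112))
print("boring",plane(t,*Z(318,170),.072),plane(t,*Z(343,320),.055))
E
python3 go.py '[.597,.190,.20]'
```

```text
tip (array([0.60155165, 0.19249277, 0.11217988]), np.float64(0.0015232949731300777)) [0.60217012 0.19203634 0.112     ]
boring [0.60086874 0.08708976 0.072     ] [0.51929479 0.0728453  0.055     ]
units [-8.157 13.025  0.768] t 0.1 [0.18683868 0.6479402  0.23008695] w 0.08505615602852344 F [-0.10912973 -0.06837531 -0.35184183] j [ 1.25  0.26  1.61  0.    1.27 -0.04]
```

step_arm(
  jaw=[0,0,0,0,0,0,0,0,0,0],
  translation=[
    [-0.4,0.65,0],
    [-0.4,0.65,0],
    [-0.4,0.65,0],
    [-0.4,0.65,0],
    [-0.4,0.65,0],
    [-0.4,0.65,0],
    [-0.4,0.65,0],
    [-0.4,0.65,0],
    [-0.4,0.65,0],
    [-0.4,0.65,0],
  ],
  roll=[0,0,0,0,0,0,0,0,0,0],
)

```text
time_s: 0.93
eef_pos: [0.3931, 0.4213, 0.2307]
tcp_rot: [0.799, 0.601, -0.0, 0.0]
wrist_force: [0.8, 0.5, 0.0]
gripper_width: 0.0
```

step_arm(
  jaw=[0,0,0,0,0,0,0,0,0,0],
  translation=[
    [-0.4,0.65,0],
    [-0.4,0.65,0],
    [-0.4,0.65,0],
    [-0.4,0.65,0],
    [-0.4,0.65,0],
    [-0.4,0.65,0],
    [-0.4,0.65,0],
    [-0.4,0.65,0],
    [-0.4,0.65,0],
    [0,0,0],
  ],
  roll=[0,0,0,0,0,0,0,0,0,0],
)

```text
time_s: 1.77
eef_pos: [0.5804, 0.2154, 0.2307]
tcp_rot: [0.8, 0.6, -0.0, 0.001]
wrist_force: [-0.4, 0.8, 0.0]
gripper_width: -0.0
```

```bash
python3 go.py '[.602,.192,.150]'
```

```text
units [-0.405  0.678  2.018] t 1.7667 [0.58041314 0.21536574 0.23065111] w -4.857779429656751e-05 F [-0.38489652  0.80579376  0.04653876] j [ 0.32  0.16  1.73 -0.    1.25 -0.97]
```

step_arm(
  jaw=[0,0,0,0,0,0,0],
  translation=[
    [-0.4,0.68,0],
    [0,0,0.4],
    [0,0,0.4],
    [0,0,0.4],
    [0,0,0.4],
    [0,0,0.4],
    [0,0,0],
  ],
  roll=[0,0,0,0,0,0,0],
)

```text
time_s: 2.35
eef_pos: [0.5958, 0.1961, 0.1466]
tcp_rot: [0.799, 0.601, -0.004, -0.002]
wrist_force: [-1.4, -0.2, -1.4]
gripper_width: 0.0001
```

```bash
python3 go.py '[.602,.192,.150]'
python3 - <<'E'
from plant import camera
import cv2,numpy as np
for n in("top","side"):
    c=camera(n);a=c["color"][130:230,160:340] if n=="top" else c["color"][90:250,170:340]
    cv2.imwrite(f"pics/{n}1.png",cv2.resize(a[:,:,::-1],None,fx=3.5,fy=3.5,interpolation=cv2.INTER_CUBIC))
E
```

```text
units [-0.057  0.177 -0.086] t 2.35 [0.5957838  0.19613732 0.14659556] w 0.00010383980525389 F [-1.3763567  -0.18180402 -1.44385954] j [ 0.28  0.24  1.79  0.    1.12 -1.01]
```

View pics/side1.png

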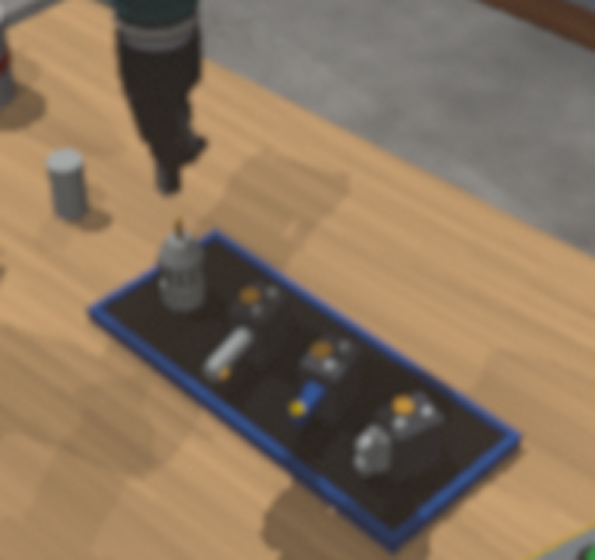

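View pics/top1.png

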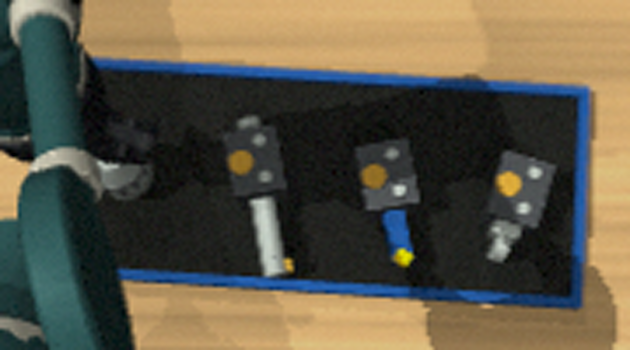

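The side view shows the fingertip at about (168,190), just above the drill tip at (180,222), with clear air between them. In the top view the hand covers the chuck. I'll nudge about 7 mm and hold.

step_arm(
  jaw=[0,0,0,0,0,0,0,0,0,0],
  translation=[
    [-0.05,0.12,-0.05],
    [0,0,0],
    [0,0,0],
    [0,0,0],
    [0,0,0],
    [0,0,0],
    [0,0,0],
    [0,0,0],
    [0,0,0],
    [0,0,0],
  ],
  roll=[0,0,0,0,0,0,0,0,0,0],
)

```text
time_s: 3.28
eef_pos: [0.6031, 0.1934, 0.1532]
tcp_rot: [0.799, 0.601, -0.0, -0.0]
wrist_force: [-0.4, 0.3, -0.1]
gripper_width: 0.0
```

step_arm(
  jaw=[0,0,0,0,0,0,0,0,0,0],
  translation=[
    [0,0,0],
    [0,0,0],
    [0,0,0],
    [0,0,0],
    [0,0,0],
    [0,0,0],
    [0,0,0],
    [0,0,0],
    [0,0,0],
    [0,0,0],
  ],
  roll=[0,0,0,0,0,0,0,0,0,0],
)

```text
time_s: 4.12
eef_pos: [0.6032, 0.1934, 0.1533]
tcp_rot: [0.799, 0.601, -0.0, 0.0]
wrist_force: [0.3, 0.5, -0.5]
gripper_width: -0.0003
```

step_arm(
  jaw=[0,0,0,0,0,0],
  translation=[
    [0,0,0],
    [0,0,0],
    [0,0,0],
    [0,0,0],
    [0,0,0],
    [0,0,0],
  ],
  roll=[0,0,0,0,0,0],
)

```text
time_s: 4.62
eef_pos: [0.6032, 0.1934, 0.1533]
tcp_rot: [0.799, 0.601, 0.0, -0.0]
wrist_force: [0.1, 0.1, 0.2]
gripper_width: -0.0
```

```bash
python3 go.py '[.593,.086,.150]';python3 go.py '[.602,.192,.150]'
```

```text
units [-2.651  0.499  0.082] t 4.6167 [0.60321483 0.193434   0.15327901] w -5.947854467362022e-07 F [0.08331868 0.09073669 0.18893068] j [ 0.27  0.24  1.78  0.    1.12 -1.02]
units [-0.043 -0.019  0.082] t 4.6167 [0.60321483 0.193434   0.15327901] w -5.947854467362022e-07 F [0.08331868 0.09073669 0.18893068] j [ 0.27  0.24  1.78  0.    1.12 -1.02]
```

step_arm(
  jaw=[0,0,0,0,0,0,0,0,0,0],
  translation=[
    [-0.44,0.08,0],
    [-0.44,0.08,0],
    [-0.44,0.08,0],
    [-0.44,0.08,0],
    [-0.44,0.09,0],
    [-0.44,0.09,0],
    [0,0,0.3],
    [0,0,0.3],
    [0,0,0],
    [0,0,0],
  ],
  roll=[0,0,0,0,0,0,0,0,0,0],
)

```text
time_s: 5.45
eef_pos: [0.5917, 0.087, 0.1273]
tcp_rot: [0.799, 0.601, -0.001, -0.001]
wrist_force: [-1.2, 0.6, -0.3]
gripper_width: 0.0004
```

```bash
python3 go.py '[.593,.086,.130]'
python3 - <<'E'
from plant import camera
import cv2,numpy as np
for n in("top","side"):
    c=camera(n);a=c["color"][130:230,160:340] if n=="top" else c["color"][90:250,170:340]
    cv2.imwrite(f"pics/{n}2.png",cv2.resize(a[:,:,::-1],None,fx=3.5,fy=3.5,interpolation=cv2.INTER_CUBIC))
E
```

```text
units [-0.015  0.037 -0.068] t 5.45 [0.59174636 0.0869909  0.12728923] w 0.0003972706598723983 F [-1.16885157  0.56903321 -0.28065174] j [ 0.1   0.21  1.87  0.    1.06 -1.19]
```

View pics/side2.png

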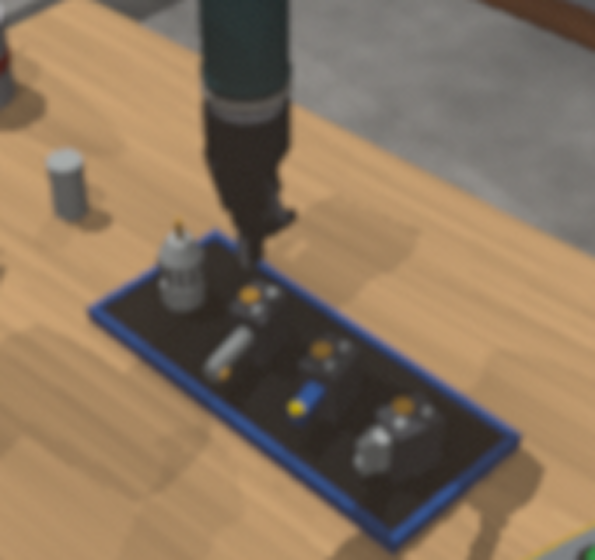

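View pics/top2.png

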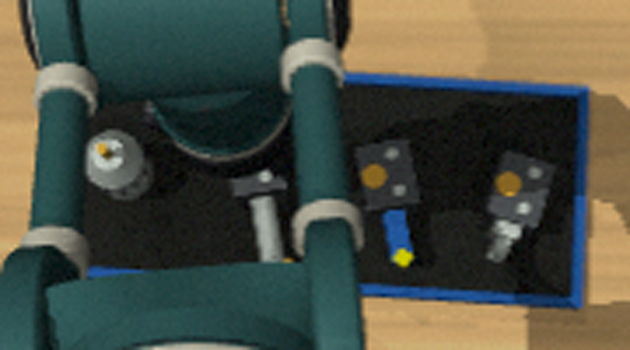

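The fingertip at about (250,262) in the side view is just above the boring holder's block at (255,298). The chuck and the other tools stand where they were. Now I'll hold.

step_arm(
  jaw=[0,0,0,0,0,0,0,0,0,0],
  translation=[
    [0,0,0],
    [0,0,0],
    [0,0,0],
    [0,0,0],
    [0,0,0],
    [0,0,0],
    [0,0,0],
    [0,0,0],
    [0,0,0],
    [0,0,0],
  ],
  roll=[0,0,0,0,0,0,0,0,0,0],
)

```text
time_s: 6.38
eef_pos: [0.5932, 0.0863, 0.1293]
tcp_rot: [0.799, 0.601, 0.0, 0.0]
wrist_force: [0.5, 0.3, 0.3]
gripper_width: 0.0001
```

step_arm(
  jaw=[0,0,0,0,0,0,0,0,0,0],
  translation=[
    [0,0,0],
    [0,0,0],
    [0,0,0],
    [0,0,0],
    [0,0,0],
    [0,0,0],
    [0,0,0],
    [0,0,0],
    [0,0,0],
    [0,0,0],
  ],
  roll=[0,0,0,0,0,0,0,0,0,0],
)

```text
time_s: 7.22
eef_pos: [0.5932, 0.0864, 0.1293]
tcp_rot: [0.799, 0.601, -0.0, -0.0]
wrist_force: [0.2, -0.2, 0.7]
gripper_width: 0.0004
```

step_arm(
  jaw=[0,0,0,0,0,0,0,0,0],
  translation=[
    [0,0,0],
    [0,0,0],
    [0,0,0],
    [0,0,0],
    [0,0,0],
    [0,0,0],
    [0,0,0],
    [0,0,-0.5],
    [0,0,0],
  ],
  roll=[0,0,0,0,0,0,0,0,0],
)

```text
time_s: 7.97
eef_pos: [0.5951, 0.0866, 0.1521]
tcp_rot: [0.799, 0.601, 0.002, 0.001]
wrist_force: [1.1, 0.3, 0.6]
gripper_width: 0.0002
```

```bash
python3 go.py '[.569,-.319,.150]'
```

```text
units [-9.924  2.183  0.045] t 7.9667 [0.59507013 0.08661492 0.15211655] w 0.00020022332559537162 F [1.14563787 0.28529946 0.64575812] j [ 0.1   0.18  1.85 -0.    1.1  -1.19]
```

step_arm(
  jaw=[0,0,0,0,0,0,0,0,0,0],
  translation=[
    [-0.55,0.12,0],
    [-0.55,0.12,0],
    [-0.55,0.12,0],
    [-0.55,0.12,0],
    [-0.55,0.12,0],
    [-0.55,0.12,0],
    [-0.55,0.12,0],
    [-0.55,0.12,0],
    [-0.55,0.12,0],
    [-0.55,0.12,0],
  ],
  roll=[0,0,0,0,0,0,0,0,0,0],
)

```text
time_s: 8.8
eef_pos: [0.5783, -0.1394, 0.149]
tcp_rot: [0.799, 0.601, 0.0, 0.0]
wrist_force: [-0.1, 0.2, -0.1]
gripper_width: -0.0
```

step_arm(
  jaw=[0,0,0,0,0,0,0,0,0,0],
  translation=[
    [-0.55,0.12,0],
    [-0.55,0.12,0],
    [-0.55,0.12,0],
    [-0.55,0.12,0],
    [-0.55,0.12,0],
    [-0.55,0.12,0],
    [-0.55,0.12,0],
    [-0.55,0.12,0],
    [0,0,0],
    [0,0,0],
  ],
  roll=[0,0,0,0,0,0,0,0,0,0],
)

```text
time_s: 9.63
eef_pos: [0.5663, -0.3192, 0.1489]
tcp_rot: [0.8, 0.6, 0.0, 0.0]
wrist_force: [0.1, -0.7, 0.0]
gripper_width: -0.0001
```

```bash
python3 go.py '[.569,-.319,.090]'
```

```text
units [0.024 0.063 1.473] t 9.6333 [ 0.56630219 -0.31921023  0.14891748] w -0.00014952674481981575 F [ 0.05692388 -0.65675221  0.04095061] j [-0.55  0.28  1.74  0.    1.12 -1.84]
```

step_arm(
  jaw=[0,0,0,0,0,0,0],
  translation=[
    [0.02,0.06,0.3],
    [0,0,0.3],
    [0,0,0.3],
    [0,0,0.3],
    [0,0,0.2],
    [0,0,0],
    [0,0,0],
  ],
  roll=[0,0,0,0,0,0,0],
)

```text
time_s: 10.22
eef_pos: [0.5683, -0.3172, 0.0919]
tcp_rot: [0.799, 0.601, -0.0, -0.001]
wrist_force: [0.2, 0.3, -0.6]
gripper_width: -0.0001
```

```bash
python3 go.py '[.569,-.319,.059]'
python3 - <<'E'
from plant import camera
import cv2,numpy as np
for n in("top","side"):
    c=camera(n);a=c["color"][150:250,320:440] if n=="top" else c["color"][170:300,270:390]
    cv2.imwrite(f"pics/{n}3.png",cv2.resize(a[:,:,::-1],None,fx=4,fy=4,interpolation=cv2.INTER_CUBIC))
E
```

```text
units [-0.04   0.031  0.822] t 10.2167 [ 0.56833043 -0.31718122  0.09187271] w -8.754106330414102e-05 F [ 0.16566474  0.34405736 -0.56219593] j [-0.55  0.34  1.78 -0.    1.03 -1.84]
```

View pics/side3.png

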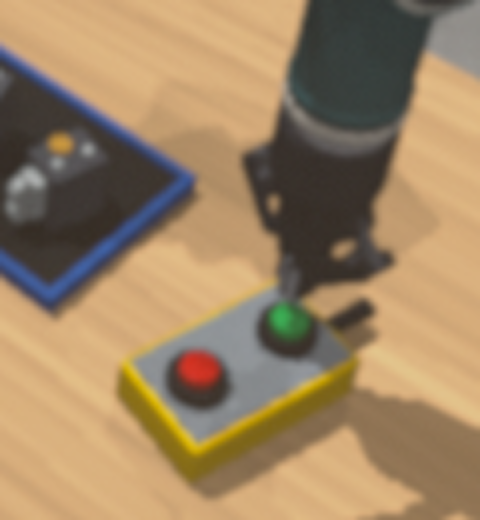

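View pics/top3.png

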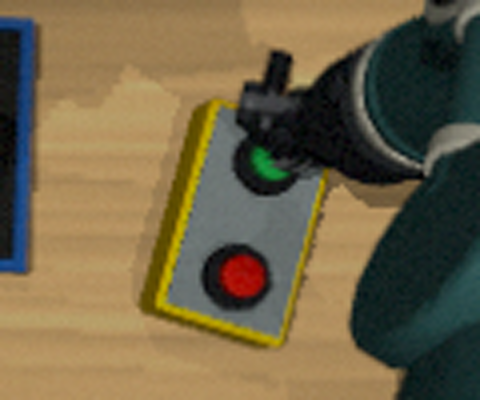

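The fingertip, at about (288,290) in the side view, is directly above the green cap at (288,320). The red cap is well clear. I'll lower in small steps and watch the force.

step_arm(
  jaw=[0,0,0,0,0,0,0],
  translation=[
    [0,0.02,0.2],
    [-0.02,0,0.2],
    [0,0,0.1],
    [0,0,0.1],
    [0,0,0],
    [0,0,0],
    [0,0,0],
  ],
  roll=[0,0,0,0,0,0,0],
)

```text
time_s: 10.9
eef_pos: [0.5696, -0.319, 0.0693]
tcp_rot: [0.799, 0.601, 0.0, 0.0]
wrist_force: [0.6, -0.7, 0.1]
gripper_width: 0.0001
```

step_arm(
  jaw=[0,0,0,0,0],
  translation=[
    [0,0,0.05],
    [0,0,0.05],
    [0,0,0],
    [0,0,0],
    [0,0,0],
  ],
  roll=[0,0,0,0,0],
)

```text
time_s: 11.32
eef_pos: [0.57, -0.3192, 0.0659]
tcp_rot: [0.799, 0.601, 0.0, 0.001]
wrist_force: [-0.5, 0.1, 2.6]
gripper_width: -0.0001
```

step_arm(
  jaw=[0,0,0,0],
  translation=[
    [0,0,0.05],
    [0,0,0],
    [0,0,0],
    [0,0,0],
  ],
  roll=[0,0,0,0],
)

```text
time_s: 11.65
eef_pos: [0.57, -0.3192, 0.0637]
tcp_rot: [0.799, 0.601, 0.0, 0.001]
wrist_force: [1.6, -0.5, 3.0]
gripper_width: -0.0001
```

step_arm(
  jaw=[0,0,0,0],
  translation=[
    [0,0,0.05],
    [0,0,0],
    [0,0,0],
    [0,0,0],
  ],
  roll=[0,0,0,0],
)

```text
time_s: 11.98
eef_pos: [0.57, -0.3192, 0.0617]
tcp_rot: [0.799, 0.601, 0.0, 0.001]
wrist_force: [2.3, -1.0, 3.8]
gripper_width: 0.0001
```

Contact came at about z = 0.067 and the spring force is still rising. Next I'll go to the stop, where the force should jump.

step_arm(
  jaw=[0,0,0,0],
  translation=[
    [0,0,0.04],
    [0,0,0],
    [0,0,0],
    [0,0,0],
  ],
  roll=[0,0,0,0],
)

```text
time_s: 12.32
eef_pos: [0.57, -0.3192, 0.061]
tcp_rot: [0.799, 0.601, 0.0, 0.001]
wrist_force: [-0.1, -0.3, 9.3]
gripper_width: -0.0002
```

step_arm(
  jaw=[0,0,0,0],
  translation=[
    [0,0,0.03],
    [0,0,0],
    [0,0,0],
    [0,0,0],
  ],
  roll=[0,0,0,0],
)

```text
time_s: 12.65
eef_pos: [0.5701, -0.3192, 0.0609]
tcp_rot: [0.799, 0.601, 0.0, 0.001]
wrist_force: [-2.5, 1.5, 14.3]
gripper_width: 0.0002
```

The button hit its stop: z held at 0.061 while the force rose to 14 N. Now I'll lift off.

step_arm(
  jaw=[0,0,0,0,0,0,0,0,0,0],
  translation=[
    [0,0,-0.1],
    [0,0,-0.2],
    [0,0,-0.4],
    [0,0,-0.5],
    [0,0,-0.5],
    [0,0,-0.5],
    [0,0,-0.5],
    [0,0,-0.5],
    [0,0,0],
    [0,0,0],
  ],
  roll=[0,0,0,0,0,0,0,0,0,0],
)

```text
time_s: 13.48
eef_pos: [0.5694, -0.3188, 0.187]
tcp_rot: [0.799, 0.601, 0.0, 0.0]
wrist_force: [0.3, 0.3, -0.3]
gripper_width: 0.0001
```

step_arm(
  jaw=[0,0,0,0,0,0,0,0,0,0],
  translation=[
    [-0.4,0,0],
    [-0.4,0,0],
    [-0.4,0,0],
    [-0.4,0,0],
    [-0.4,0,0],
    [-0.4,0,0],
    [0,0,0],
    [0,0,0],
    [0,0,0],
    [0,0,0],
  ],
  roll=[0,0,0,0,0,0,0,0,0,0],
)

```text
time_s: 14.32
eef_pos: [0.5431, -0.4106, 0.1865]
tcp_rot: [0.799, 0.601, 0.0, -0.0]
wrist_force: [-0.1, -0.5, 1.2]
gripper_width: 0.0001
```

```bash
python3 go.py '[.569,-.319,.059]'
python3 - <<'E'
from h import *
from plant import camera
for n in("top","side"):
    o=dict(np.load(n+"0.npz"));c=camera(n);cv2.imwrite(f"pics/{n}4.png",c["color"][:,:,::-1])
    h=cv2.cvtColor(c["color"],cv2.COLOR_RGB2HSV)
    for col,lo,hi in(("green",(45,120,50),(80,255,255)),("red",(0,180,90),(5,255,255))):
        k,l,st,ce=cv2.connectedComponentsWithStats(cv2.inRange(h,lo,hi))
        print(n,col,[ (ce[i].round(1),st[i,4]) for i in range(1,k) if st[i,4]>25])
    boxes=dict(tray=(175,145,330,218),blank=(105,155,135,182),ins=(95,205,138,250)) if n=="top" else dict(tray=(195,148,320,244),blank=(180,128,200,156),ins=(138,148,170,182))
    for b,(x0,y0,x1,y1) in boxes.items():
        f=lambda q:q["color"][y0:y1,x0:x1].astype(np.float32).mean(2)
        print(n,b,cv2.phaseCorrelate(f(o),f(c)))
E
```

```text
units [ 2.379 -0.011  3.188] t 14.3167 [ 0.54309325 -0.41063836  0.18646065] w 5.6423978147500414e-05 F [-0.06919756 -0.49561571  1.19423274] j [-0.68  0.3   1.64  0.    1.2  -1.97]
top green [(array([388. , 189.4]), np.int32(96))]
top red [(array([380.3, 218.6]), np.int32(87))]
top tray ((-0.024380603786596566, 0.48324895833738424), 0.9603320296605428)
top blank ((0.030449580363022477, 0.48904871011602324), 1.0313682985894475)
top ins ((0.5720730571952544, 0.5078475802188755), 0.9479243742389444)
side green [(array([341.9, 249.7]), np.int32(56))]
side red [(array([319.3, 262.1]), np.int32(59))]
side tray ((0.5044078995754688, 0.02705222900179649), 0.9759893379211426)
side blank ((-0.04753117581190125, 0.03702903374507294), 0.9957751806577047)
side ins ((-0.05426120961578107, -0.01810708895454738), 1.0138086697293653)
```

View pics/top4.png

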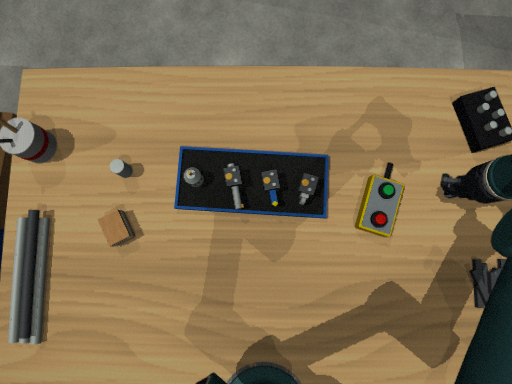

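View pics/side4.png

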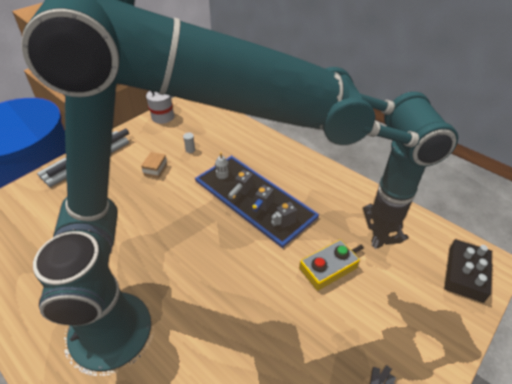

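Everything stands where it began: both buttons are back at their starting pixels, (388,189) and (380,218), and the arm is clear at about (455,187) in the top view. I'll hand in.

```bash
python3 -c "
from plant import job_done;print(job_done())"
```

```text
the job is handed in; nothing more can be done
None
```

The whole job was carried out and handed in at about 14.4 s; the interface gives no verdict.

- **Drill chuck:** with the fingers shut, I pointed at it from about 40 mm above the drill tip. The hold lasted about 2.2 s, within about 2 mm of its axis as measured.
- **Boring bar holder:** I pointed from about 57 mm above the block for about 2.2 s.
- **Green button:** I pressed it to its stop, about 6 mm down, where the force rose to 14 N with no further travel. I then let it come back up and moved about 95 mm to the side at z = 0.19.

**Last checks:**
- Both button caps are back within 0.2 px of their starting positions in both camera views.
- The tools, blank and cardboard box look unmoved in both views. The image-shift check gave 0 to 0.06 px for the most part. A few single-axis readings of about 0.5 px appeared, which I put down to odd-sized crops. Even if real, 0.5 px is only about 1 to 2 mm.
- The wrist reads about 1 N or less in free air, so the robot was touching nothing at the end.

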